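Take a hot circuit board off the preheater with a spatula

TASK

The soldering is finished: first turn the preheater's heat dial fully back to off. Then take the spatula from its rest, slide it under the hot circuit board, lift the board off the preheater's rails and lower it gently and squarely onto the rails of the cooling stand; draw the spatula out and lay it back in its rest. Do not touch the board with the gripper, keep it level, and leave the other things on the bench where they are.

Things in the scene. Friction and masses are not known exactly. Their poses are not given: they have to be found in the camera images.
- preheater: Fixed grey board preheater: a low case 150 mm deep (x) by 196 mm wide (y from -133 to +63 mm), top at z = 60 mm. Origin on the bench under the middle of its board rails; its x points away from the robot's side, along the rails. The case top at y below -60 mm is a flat control deck with the heat dial.
- preheater_rails (a point): Middle of the preheater's two edge rails at ledge height (z = 88 mm): aluminium, along x from -55 to +55 mm, 70 mm clear between the ledges, 28 mm free below the board. Outer lips 6 mm high at y = +-46 mm; stop tabs 8 mm high at the far end from x = +51 mm; near (-x) end open, where the spatula enters.
- heat (a joint): Heat dial on the preheater, rad: 0 is off, at the stop; grows as it is turned clockwise seen from above, up to 2.2. At 0 its grip bar lies along the preheater's x axis, the white mark on top of it towards the robot's side (-x); at value v it is turned v clockwise from it. Light friction (0.04 N m); stays where it is left.
- heat_grip (a point): On the dial's upright axis, in its grip bar: 97 mm above the bench, 37 mm above the control deck, at x = -25, y = -98 mm in the preheater's frame. The bar is black plastic, 38 mm long, 14 mm thick, 32 mm high, its top 7 mm above this point; below it a 40 mm disc.
- board: Loose green circuit board, 75 mm (its x) by 84 mm (its y), 1.6 mm thick, about 50 g, parts on its upper face up to 9 mm above the underside. Origin at the centre of its underside, z up. It starts lying on the ledges of the preheater's rails, its x along theirs.
- stand: Fixed cooling stand: steel base plate 125 by 125 mm, 6 mm thick, with two aluminium edge rails like the preheater's. Origin on the bench under the middle of the rails; x along them, away from the robot's side.
- stand_rails (a point): Middle of the stand's rails at ledge height (z = 50 mm): along x from -55 to +55 mm, 70 mm clear between the ledges, 44 mm free below them down to the base plate. Outer lips 6 mm high at y = +-48 mm; stop tabs 8 mm high at the far end from x = +51 mm; near (-x) end open.
- spatula: Loose cranked spatula, 200 g, 261 mm long, x to the blade's tip, z up. Origin level with the blade's underside, straight below the grip point. A steel neck 14 mm wide rises from the blade's rear (x = 75 mm, z = 0) to the handle (x = 50, z = 37 mm). Mass centre about 12 mm in front of the grip point.
- spatula_grip (a point): Grip point in the handle (x = 0, z = 45 mm in the spatula's frame). Handle: black flat-sided bar along x from -96 to +41 mm, then a steel collar to 52 mm; 16 mm wide, 20 mm high, z from 35 to 55 mm. In the rest, this point is midway between the two notched ends.
- spatula_blade (a point): Centre of the blade's upper face (x = 120, z = 1.6 mm in the spatula's frame). Steel blade 90 mm long (x from 75 to 165 mm), 50 mm wide, 1.6 mm thick.
- rest: Fixed spatula rest, dark steel: base 100 by 64 mm, two upright notched ends 5 mm thick at x = -38 and +38 mm; notches 26 mm wide, floors at z = 50 mm, prongs up to z = 64 mm. Origin on the bench under its middle, x towards the blade. The spatula starts with its handle in both notches, its origin at z = 15 mm over the rest's.
- flux_bottle: Bystander: small white bottle with a black cap, 38 mm wide, 85 mm high, origin under its centre.
- tape_roll: Bystander: roll of pale tape lying flat, 72 mm outside, 24 mm high, origin under its centre.
- screwdriver: Bystander: black-handled screwdriver lying on the bench, 160 mm long, 26 mm thick, origin under its middle, x to its tip.
- eyepiece: Bystander: black telescope eyepiece standing upright, 38 mm wide, 48 mm high, origin under its centre.
Mind the look-alikes: they are no part of the job. Of the things shaped like the stand, the steel one is meant. There is more than one size of the board; the one meant has the size given above.

How it is judged:
By the outcome, as a careful person would: the job done as asked, in the order asked, and still so for the second after the job is handed in, with the robot touching nothing.
It also fails if it takes over 67 s, if anything falls off the work surface, if the arm or the gripper's body presses on something with over 40 N, if the wrist force passes 120 N, or if a joint passes its speed limit or range.

ROBOT

A 7-joint arm with a two-finger parallel gripper is mounted at the origin on the work surface. World frame = base frame: x ahead of the robot, y to its left, z up, the work surface at z = 0. Lengths are in m, angles in rad, forces in N, time in s.
With the tool pointing down it reaches from about 0.4 to 0.875 m from the base axis. Payload 19.3 kg.
Tool frame: the origin (TCP) lies at the very end of the fingers, on their centre line; the grasp point (between the pads) lies 19 mm behind it; z points along the fingers, y is the line along which they close (so a half turn about z gives the same grasp; the last joint's range is limited). The gripper opens to 85 mm and grips with 20 to 120 N. Pads are 22 mm wide; open, the fingers measure 114 mm over their backs; the gripper's body (76 mm by 85 mm) begins 54 mm behind the grasp point. The pads swing forward as they close: fully open they stand 13 mm farther back than shut.
Start: joints at [-1.228, 0.521, -0.036, 1.599, 0.021, 1.021, -0.113], TCP at [0.251, 0.572, 0.231] pointing down, gripper open.
Joint ranges: [-2.91, 2.91], [-0.3, 2.13], [-1.5, 1.42], [0.17, 2.43], [-1.26, 4.41], [0.16, 1.93], [-2.52, 2.52]. Speed limits (rad/s): [1.89, 1.89, 2.39, 2.39, 3.01, 3.01, 3.01].

INTERFACE

Orientations are given as [roll, pitch, yaw] about the fixed x, y, z axes, in that order (R = Rz(yaw) Ry(pitch) Rx(roll)).
In Python, from workcell import monitor, optics, workorder gives the robot as it stands.
- The arm moves only by the tool apply_moves, never from a script. Its arguments are lists of equal length, an entry for each row: "linear": the shift along the tool's x, y, z each as a share of 0.1 m, from -1 to 1, a list of three; "delta_rot": the turn, a rotation vector about the tool's x, y, z each as a share of 120 degrees, from -1 to 1, a list of three. A call has exactly 5 rows; each row is the pose to reach, as a shift and turn from the pose commanded when the call began, along the tool's axes at that moment; what a row does not reach only later rows make up. A row lasts 1/12 s, in which the tool goes at most 41.7 mm and 7.16 degrees, less where a joint would pass 70% of its speed; a pose out of reach is approached as far as the arm can. A call with a number of a shift or a turn outside -1 to 1 is refused whole. A call with a gripper value outside its range is refused whole. "gripper" is the opening, from -1 (shut) to 1 (fully open), set as the call begins (left out, the last holds). The fingers move at their own pace and stop on an object; "force" is the grip in N (left out, the last holds). Time passes only in rows, so rows that repeat a pose let the fingers close, or fill a call up. It gives the time, the measured TCP pose, the force, the opening and the grip force at its end, in the units of the state.
- monitor.observe(): the state, without advancing time (a new reading comes with each control period).
- optics.grab_frame(name): name is "scene" or "side" or "wrist"; returns (picture, depth): 480x640x3 uint8, red, green, blue; 480x640 float32, m along the optical axis (not along the pixel's ray), 0 where there is no reading.
- optics.camera_info(name): a dict with "fx", "fy", "cx", "cy" (pixels), "rvec" (rotation vector, rad) and "tvec" (3), from world to camera coordinates, as OpenCV has them; the wrist camera has in their place "T_tool_cam" (4x4, takes a point from camera to tool coordinates, whose origin is the TCP and whose axes are the flange's). Camera axes: x right, y down, z forward; pixel columns grow to the right and rows downward; lengths in m; the calibration is good to about 2 mm. The wrist camera is an equidistant fisheye: a pixel r from the principal point sees the ray r / f radians off the axis. A picture is of the moment at which its call begins: read the wrist's pose just before it. camera_info takes no time and is no camera call.
- workorder.job_done(): hands the job in; it is judged then, once.
The state is a dict: "clock": time; "qpos": joint angles; "qd": joint speeds; "joint_efforts": joint torques, N m; "position": TCP position; "tool_rot": TCP orientation; "force": force on the tool from outside, world axes, zero at the start; "moment": the same for the moment, N m; "grip_width": finger opening in m; "finger_force": force on a finger pad.
Only numpy, scipy, OpenCV 4.12 (cv2) and the standard library are available. Lean on these libraries where they do the work, as an engineer would, in place of code of your own. Each camera call takes 0.05 s, during which the arm holds its last target. There are 200 camera calls.

## Working session

There is one attempt and no reset: what is moved stays moved. The work goes in short steps, Python scripts to look and compute and a tool call to move; the robot and the scene stay as the last step left them, time stands still between calls to the robot, and variables do not carry over. Pictures are saved under pics/ and viewed, at most 10 in all, crops included, and the job is handed in when it is done.

Besides the shell and the picture viewer there is one more tool, called after ">>>" in YAML: its name, and indented under it one key for each argument. apply_moves: Moves the arm, as the interface text tells. Its arguments: {"type":"object","properties":{"linear":{"type":"array"},"delta_rot":{"type":"array"},"gripper":{"type":"number"},"force":{"type":"number"}},"required":["linear","delta_rot"]}

```bash
ls; mkdir -p pics; python3 - <<'E'
from workcell import monitor, optics
import cv2,numpy as np
s=monitor.observe();print({k:np.round(v,3) for k,v in s.items()})
for n in("scene","side"):
    p,d=optics.grab_frame(n);np.savez(f"pics/{n}0.npz",p=p,d=d);cv2.imwrite(f"pics/{n}0.png",p[:,:,::-1]);print(optics.camera_info(n))
print(optics.camera_info("wrist"))
E
```

```text
pics
{'clock': np.float64(0.0), 'qpos': array([-1.228,  0.522, -0.036,  1.6  ,  0.021,  1.021, -0.113]), 'qd': array([-0.   , -0.   ,  0.001, -0.001, -0.   , -0.001, -0.001]), 'joint_efforts': array([ 1.0000e-03, -9.2712e+01,  1.9800e+00, -3.6992e+01,  1.8000e-02,
        8.0000e-03, -0.0000e+00]), 'position': array([0.251, 0.572, 0.231]), 'tool_rot': array([-3.14 ,  0.   ,  2.729]), 'force': array([-0.711, -0.251,  0.274]), 'moment': array([ 0.029, -0.059, -0.004]), 'finger_force': np.float64(0.0), 'grip_width': np.float64(0.085)}
{'fx': 561.5224101902535, 'fy': 561.5224101902535, 'cx': 324.09044226113275, 'cy': 241.72910147183194, 'rvec': array([ 1.95867716,  1.02913733, -0.57322298]), 'tvec': array([-0.32632321, -0.16189226,  1.62967202])}
{'fx': 604.8338227402382, 'fy': 604.8338227402382, 'cx': 321.3395370027127, 'cy': 232.9720280425393, 'rvec': array([ 2.16017348, -0.86202059,  0.41946957]), 'tvec': array([-0.37592687,  0.32606399,  1.2502807 ])}
{'fx': 371.64829954431775, 'fy': 371.64829954431775, 'cx': 323.49090797770964, 'cy': 233.25518999830476, 'T_tool_cam': array([[ 2.05880244e-04, -9.53228520e-01, -3.02250470e-01,
         7.68676164e-02],
       [ 9.99999791e-01,  3.81277071e-04, -5.21302668e-04,
        -1.47411072e-03],
       [ 6.12161744e-04, -3.02250300e-01,  9.53228399e-01,
        -1.44107222e-01],
       [ 0.00000000e+00,  0.00000000e+00,  0.00000000e+00,
         1.00000000e+00]])}
```

View pics/scene0.png

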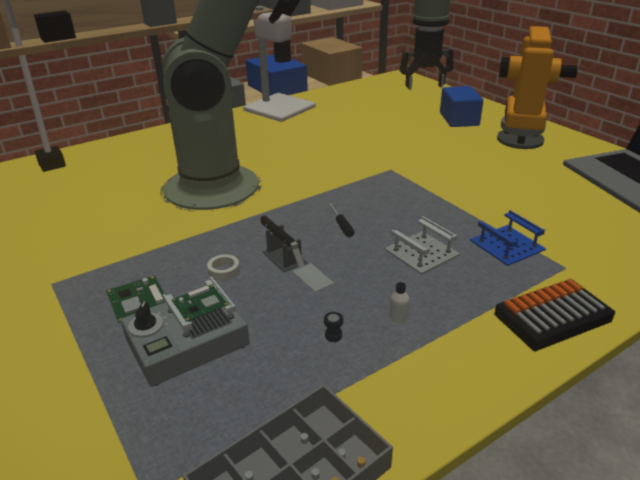

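View pics/side0.png

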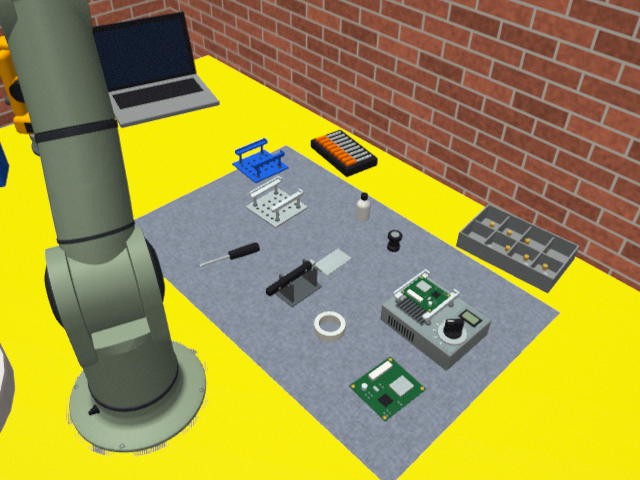

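The pictures show the steel stand at scene (422,248), the blue look-alike at (508,240), the preheater with its board at (200,300), the larger decoy board at (137,297), and the spatula in its rest at (285,245) with the blade at (315,277). I'll build a world point cloud next.

```bash
cat > h.py <<'E'
import numpy as np,cv2
from scipy.spatial.transform import Rotation as R
from workcell import monitor, optics
def cloud(name,p,d):
    c=optics.camera_info(name);v,u=np.nonzero(d>0);z=d[v,u]
    P=np.c_[(u-c["cx"])/c["fx"]*z,(v-c["cy"])/c["fy"]*z,z]-c["tvec"]
    return P@cv2.Rodrigues(c["rvec"])[0],p[v,u],np.c_[u,v]
def wcloud(p,d,pos,rpy):
    c=optics.camera_info("wrist");v,u=np.nonzero(d>0);z=d[v,u]
    du,dv=(u-c["cx"])/c["fx"],(v-c["cy"])/c["fy"];th=np.hypot(du,dv)+1e-9
    P=np.c_[np.tan(th)*du/th*z,np.tan(th)*dv/th*z,z]
    T=c["T_tool_cam"];P=P@T[:3,:3].T+T[:3,3]
    return R.from_euler("xyz",rpy).apply(P)+pos,p[v,u],np.c_[u,v]
def ortho(P,C,x0,x1,y0,y1,s):
    # image: right = -y, up = +x
    H,W=int((x1-x0)/s),int((y1-y0)/s);im=np.zeros((H,W,3),np.uint8)
    o=np.argsort(P[:,2]);P=P[o];C=C[o]
    r=((x1-P[:,0])/s).astype(int);q=((y1-P[:,1])/s).astype(int)
    m=(r>=0)&(r<H)&(q>=0)&(q<W);im[r[m],q[m]]=C[m][:,::-1];return im
E
python3 - <<'E'
from h import *
Ps=[];Cs=[]
for n in("scene","side"):
    f=np.load(f"pics/{n}0.npz");P,C,_=cloud(n,f["p"],f["d"]);Ps.append(P);Cs.append(C)
    m=(np.abs(P[:,2])<.02);print(n,np.median(P[m,2]))
P=np.vstack(Ps);C=np.vstack(Cs);m=P[:,2]<.15
im=ortho(P[m],C[m],.1,1.1,-.75,.75,.002);cv2.imwrite("pics/ortho.png",cv2.dilate(im,np.ones((2,2))))
E
```

```text
scene 0.00030246125529441524
side 0.0017533261425830172
```

View pics/ortho.png

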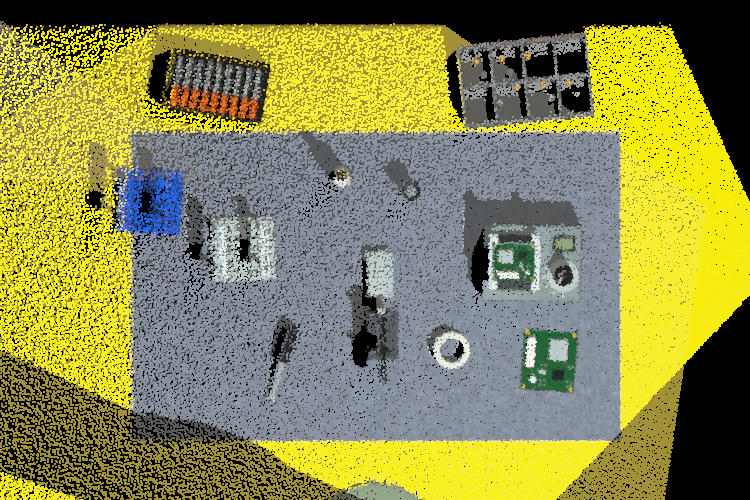

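The ortho view shows the preheater rails near (0.576,-0.278), the stand near (0.606,0.262) and the rest near (0.434,-0.006), all almost axis-aligned. Next I'll measure them by height slices.

```bash
cat > meas.py <<'E'
from h import *
def rect(n,Q):
    if len(Q)<10: print(n,"few");return
    (c,s,a)=cv2.minAreaRect((Q*1000).astype(np.float32));lo,hi=np.percentile(Q,[1,99],axis=0)
    print(n,len(Q),"c",np.round(c,1),"size",np.round(s,1),"ang",round(a,1),"pct",np.round(lo*1000),np.round(hi*1000))
def box(P,x0,x1,y0,y1,z0,z1):
    return (P[:,0]>x0)&(P[:,0]<x1)&(P[:,1]>y0)&(P[:,1]<y1)&(P[:,2]>z0)&(P[:,2]<z1)
def measure(P,C):
    C=C.astype(int);br=C.sum(1);sat=C.max(1)-C.min(1);g=C[:,1]-np.maximum(C[:,0],C[:,2])
    A=(.47,.70,-.45,-.19)
    rect("case",P[box(P,*A,.056,.064)][:,:2])
    m=box(P,*A,.086,.102)
    rect("board",P[m&(g>15)][:,:2]); print(" z",np.round(np.percentile(P[m&(g>15),2],[10,50,90]),4) if (m&(g>15)).sum() else 0)
    for nm,y0,y1 in(("railR",-.35,-.30),("railL",-.255,-.2)):
        q=box(P,.5,.66,y0,y1,.0905,.1)&(sat<30)&(br>300);rect(nm,P[q][:,:2])
    rect("dialbar",P[box(P,*A,.098,.112)&(br<200)&(P[:,1]<-.34)][:,:2])
    rect("dialmark",P[box(P,*A,.098,.112)&(br>350)&(P[:,1]<-.345)][:,:2])
    B=(.5,.72,.17,.36)
    rect("plate",P[box(P,*B,.003,.012)&(sat<40)&(br>330)][:,:2])
    for nm,y0,y1 in(("stR",.17,.262),("stL",.262,.36)):
        rect(nm,P[box(P,.5,.72,y0,y1,.052,.066)&(br>250)][:,:2])
    D=(.3,.65,-.06,.08)
    rect("blade",P[box(P,.48,.65,-.06,.08,.011,.022)&(br>350)][:,:2])
    rect("handle",P[box(P,.28,.65,-.06,.08,.066,.075)][:,:2])
    rect("restbase",P[box(P,*D,.003,.012)&(br<250)][:,:2])
E
python3 - <<'E'
from meas import *
for n in("scene","side"):
    f=np.load(f"pics/{n}0.npz");P,C,_=cloud(n,f["p"],f["d"]);print("==",n);measure(P,C)
E
```

```text
== scene
case 3325 c [ 577.2 -314.2] size [195.5 154. ] ang 89.5 pct [ 507. -410.] [ 652. -221.]
board 613 c [ 578.2 -298.4] size [125.1  74.2] ang 88.6 pct [ 544. -317.] [ 614. -237.]
 z [0.0877 0.0893 0.0909]
railR 121 c [ 576.2 -315. ] size [ 26.7 110.5] ang 88.6 pct [ 524. -329.] [ 631. -302.]
railL 149 c [ 579.7 -241.1] size [ 27.2 108.7] ang 89.8 pct [ 527. -255.] [ 633. -227.]
dialbar 115 c [ 551.1 -375.6] size [14.7 37.2] ang 51.5 pct [ 536. -391.] [ 569. -361.]
dialmark few
plate 829 c [603.8 263.9] size [123.7 123.8] ang 1.3 pct [544. 203.] [665. 323.]
stR 101 c [608.2 217.5] size [110.8  18.1] ang 5.4 pct [554. 210.] [663. 229.]
stL 112 c [603.6 308. ] size [113.9  20.5] ang 3.4 pct [549. 301.] [659. 318.]
blade 78 c [536.   -3.6] size [31.2 49.3] ang 89.2 pct [512. -16.] [560.  12.]
handle 240 c [413.   -9.1] size [ 31.9 151.2] ang 87.2 pct [341. -21.] [485.  -4.]
restbase 308 c [458.7 -19.7] size [ 83.9 336.4] ang 78.5 pct [333. -45.] [485.  43.]
== side
case 2227 c [ 573.9 -314.6] size [196. 154.] ang 88.4 pct [ 499. -410.] [ 649. -219.]
board 630 c [ 577.5 -276.1] size
[... 213 characters left out ...]
] ang 89.6 pct [ 522. -255.] [ 631. -226.]
dialbar 83 c [ 547.6 -377.1] size [12.7 38.9] ang 54.9 pct [ 530. -390.] [ 565. -362.]
dialmark 18 c [ 546.4 -368.7] size [10. 21.] ang 63.4 pct [ 536. -373.] [ 555. -360.]
plate 1525 c [610. 265.] size [219.8 189.9] ang 0.0 pct [503. 173.] [717. 355.]
stR 121 c [605.  218.3] size [118.4  25. ] ang 4.9 pct [548. 208.] [659. 234.]
stL 140 c [600.6 306.5] size [115.1  26.6] ang 0.5 pct [546. 295.] [657. 319.]
blade 471 c [553.7  -8.7] size [95.7 56.1] ang 1.6 pct [508. -34.] [598.  17.]
handle 327 c [409.5  -9.2] size [146.1  43.2] ang 10.5 pct [337. -30.] [481.   4.]
restbase 104 c [419.3 -12.3] size [ 67.  107.8] ang 89.3 pct [376. -45.] [472.  17.]
```

```bash
cat > plan.py <<'E'
import numpy as np
from scipy.spatial.transform import Rotation as R
T=lambda yaw:R.from_euler("xyz",[np.pi,0,yaw])
def plan(start,*wps,step=.1,ang=.58):
    """start,wps: x,y,z,yaw ; prints last row (share) of each call; rows ramp .2 .. 1"""
    a=np.array(start,float)
    for w in wps:
        w=np.array(w,float);n=int(max(1,np.ceil(np.abs(w-a)[:3].max()/step-.02),np.ceil(abs(w[3]-a[3])/ang-.02)));d=(w-a)/n
        for i in range(n):
            l=np.round(T(a[3]).inv().apply(d[:3])/.1,3);r=round(-d[3]/2.0944,3)
            a=a+d;print("L",[float(v) for v in l],"R",r,"->",np.round(a,3))
E
python3 - <<'E'
from plan import plan
plan((.251,.572,.231,2.729),(.42,.30,.25,2.0),(.48,0,.25,.7),(.47,-.36,.25,-.3))
E
```

```text
L [-0.88, -0.605, -0.063] R 0.116 -> [0.307 0.481 0.237 2.486]
L [-0.999, -0.375, -0.063] R 0.116 -> [0.364 0.391 0.244 2.243]
L [-1.06, -0.124, -0.063] R 0.116 -> [0.42 0.3  0.25 2.  ]
L [-0.993, -0.234, -0.0] R 0.207 -> [0.44  0.2   0.25  1.567]
L [-0.999, 0.204, 0.0] R 0.207 -> [0.46  0.1   0.25  1.133]
L [-0.821, 0.605, 0.0] R 0.207 -> [0.48 0.   0.25 0.7 ]
L [-0.599, 0.672, 0.0] R 0.119 -> [ 0.477 -0.09   0.25   0.45 ]
L [-0.414, 0.8, 0.0] R 0.119 -> [ 0.475 -0.18   0.25   0.2  ]
L [-0.203, 0.877, 0.0] R 0.119 -> [ 0.472 -0.27   0.25  -0.05 ]
L [0.02, 0.9, 0.0] R 0.119 -> [ 0.47 -0.36  0.25 -0.3 ]
```

>>> apply_moves:
  linear:
    - [-0.18,-0.12,-0.01]
    - [-0.35,-0.24,-0.02]
    - [-0.53,-0.36,-0.04]
    - [-0.7,-0.48,-0.05]
    - [-0.88,-0.6,-0.06]
  delta_rot:
    - [0,0,0.02]
    - [0,0,0.05]
    - [0,0,0.07]
    - [0,0,0.09]
    - [0,0,0.116]

```text
clock: 0.52
position: [0.3076, 0.4812, 0.2371]
tool_rot: [-3.141, -0.0, 2.484]
force: [0.8, 1.5, -0.4]
grip_width: 0.0857
finger_force: 0.0
```

>>> apply_moves:
  linear:
    - [-0.2,-0.08,-0.01]
    - [-0.4,-0.15,-0.02]
    - [-0.6,-0.22,-0.04]
    - [-0.8,-0.3,-0.05]
    - [-1,-0.38,-0.06]
  delta_rot:
    - [0,0,0.02]
    - [0,0,0.05]
    - [0,0,0.07]
    - [0,0,0.09]
    - [0,0,0.116]

```text
clock: 0.93
position: [0.3644, 0.3893, 0.2435]
tool_rot: [3.141, -0.0, 2.239]
force: [0.5, 0.1, 0.6]
grip_width: 0.0851
finger_force: 0.0
```

>>> apply_moves:
  linear:
    - [-0.2,-0.02,-0.01]
    - [-0.4,-0.05,-0.02]
    - [-0.6,-0.07,-0.04]
    - [-0.8,-0.1,-0.05]
    - [-1,-0.12,-0.06]
  delta_rot:
    - [0,0,0.02]
    - [0,0,0.05]
    - [0,0,0.07]
    - [0,0,0.09]
    - [0,0,0.116]

```text
clock: 1.35
position: [0.4172, 0.3036, 0.2495]
tool_rot: [3.142, -0.0, 1.996]
force: [-0.7, 0.2, 0.5]
grip_width: 0.0853
finger_force: 0.0
```

>>> apply_moves:
  linear:
    - [-0.2,-0.05,0]
    - [-0.4,-0.1,0]
    - [-0.6,-0.15,0]
    - [-0.8,-0.2,0]
    - [-1,-0.24,0]
  delta_rot:
    - [0,0,0.04]
    - [0,0,0.08]
    - [0,0,0.12]
    - [0,0,0.16]
    - [0,0,0.207]

```text
clock: 1.77
position: [0.4364, 0.2026, 0.2494]
tool_rot: [-3.142, -0.0, 1.56]
force: [0.5, -0.2, -0.4]
grip_width: 0.0854
finger_force: 0.0
```

```bash
cat >> meas.py <<'E'
def wrist(tag):
    s=monitor.observe();p,d=optics.grab_frame("wrist");np.savez(f"pics/w{tag}.npz",p=p,d=d,pos=s["position"],rpy=s["tool_rot"]);cv2.imwrite(f"pics/w{tag}.png",p[:,:,::-1])
    print("t",round(float(s["clock"]),2),"pos",np.round(s["position"],4),"rot",np.round(s["tool_rot"],4),"qd",np.abs(s["qd"]).max().round(3),"q",np.round(s["qpos"],2))
    return wcloud(p,d,s["position"],s["tool_rot"])[:2]
E
python3 -c "
from meas import *
P,C=wrist('1');print(np.median(P[np.abs(P[:,2])<.02,2]));measure(P,C)"
```

```text
t 1.77 pos [0.4364 0.2026 0.2494] rot [-3.1416e+00 -1.0000e-04  1.5599e+00] qd 0.609 q [-0.83  0.28  0.33  1.96 -0.11  0.92 -0.45]
0.0021077506383374717
case few
board few
 z 0
railR few
railL few
dialbar few
dialmark few
plate 8154 c [610.  265.1] size [188.6 220.6] ang 89.5 pct [512. 182.] [699. 339.]
stR 899 c [605.7 220.2] size [111.3  17.8] ang 2.2 pct [551. 211.] [660. 230.]
stL 860 c [602.6 307.1] size [111.   17.7] ang 2.2 pct [548. 298.] [657. 317.]
blade 1485 c [544.5 -11.2] size [73.9 51.6] ang 2.0 pct [509. -36.] [579.  13.]
handle 1532 c [411.4 -12.3] size [147.4  46. ] ang 0.6 pct [340. -21.] [483.   3.]
restbase 2646 c [474.3   0.5] size [119.2 347.2] ang 86.0 pct [385. -45.] [482.  19.]
```

>>> apply_moves:
  linear:
    - [-0.2,0.04,0]
    - [-0.4,0.08,0]
    - [-0.6,0.12,0]
    - [-0.8,0.16,0]
    - [-1,0.2,0]
  delta_rot:
    - [0,0,0.04]
    - [0,0,0.08]
    - [0,0,0.12]
    - [0,0,0.16]
    - [0,0,0.207]

```text
clock: 2.23
position: [0.4559, 0.1028, 0.2494]
tool_rot: [3.142, -0.0, 1.127]
force: [0.4, 0.4, -0.5]
grip_width: 0.0854
finger_force: 0.0
```

```bash
python3 -c "
from meas import *
P,C=wrist('2');measure(P,C)"
```

```text
t 2.23 pos [0.4559 0.1028 0.2494] rot [ 3.1415e+00 -2.0000e-04  1.1272e+00] qd 0.547 q [-0.73  0.27  0.47  2.   -0.15  0.91 -0.63]
case 762 c [ 522.6 -342.9] size [135.   44.4] ang 88.6 pct [ 501. -403.] [ 544. -280.]
board 203 c [ 550.3 -278.7] size [22.4 75.7] ang 3.4 pct [ 540. -315.] [ 562. -242.]
 z [0.0906 0.0915 0.0921]
railR 174 c [ 542.  -317.2] size [43.2 29.4] ang 8.5 pct [ 522. -329.] [ 563. -301.]
railL 170 c [ 540.4 -240.7] size [27.  35.9] ang 87.1 pct [ 524. -255.] [ 557. -227.]
dialbar 131 c [ 550.6 -373.1] size [12.4 37.5] ang 58.4 pct [ 533. -384.] [ 566. -360.]
dialmark 10 c [ 550. -380.] size [ 6.9 32.2] ang 50.7 pct [ 538. -387.] [ 563. -368.]
plate 5213 c [609.8 239.4] size [219.4 138.6] ang 0.0 pct [505. 173.] [702. 284.]
stR 949 c [605.8 219.8] size [110.7  17.4] ang 2.1 pct [551. 210.] [660. 229.]
stL few
blade 3168 c [553.6 -10.9] size [90.6 51.8] ang 0.4 pct [509. -36.] [597.  14.]
handle 2021 c [411.6 -13.6] size [147.1  45.8] ang 0.7 pct [341. -21.] [483.   4.]
restbase 2832 c [433.7 -20.1] size [99.3 78.1] ang 0.0 pct [386. -30.] [482.  18.]
```

>>> apply_moves:
  linear:
    - [-0.16,0.12,0]
    - [-0.32,0.24,0]
    - [-0.48,0.36,0]
    - [-0.64,0.48,0]
    - [-0.8,0.6,0]
  delta_rot:
    - [0,0,0.04]
    - [0,0,0.08]
    - [0,0,0.12]
    - [0,0,0.16]
    - [0,0,0.207]

```text
clock: 2.7
position: [0.4762, 0.005, 0.2494]
tool_rot: [3.142, -0.0, 0.694]
force: [1.2, 0.9, -0.3]
grip_width: 0.0854
finger_force: 0.0
```

>>> apply_moves:
  linear:
    - [-0.12,0.14,0]
    - [-0.24,0.27,0]
    - [-0.36,0.4,0]
    - [-0.48,0.54,0]
    - [-0.6,0.67,0]
  delta_rot:
    - [0,0,0.02]
    - [0,0,0.05]
    - [0,0,0.07]
    - [0,0,0.09]
    - [0,0,0.12]

```text
clock: 3.12
position: [0.473, -0.0849, 0.2494]
tool_rot: [-3.142, -0.0, 0.444]
force: [-0.2, -0.1, -0.1]
grip_width: 0.0856
finger_force: 0.0
```

>>> apply_moves:
  linear:
    - [-0.08,0.16,0]
    - [-0.16,0.32,0]
    - [-0.24,0.48,0]
    - [-0.32,0.64,0]
    - [-0.4,0.8,0]
  delta_rot:
    - [0,0,0.02]
    - [0,0,0.05]
    - [0,0,0.07]
    - [0,0,0.09]
    - [0,0,0.12]

```text
clock: 3.53
position: [0.4715, -0.1744, 0.2494]
tool_rot: [-3.142, -0.0, 0.192]
force: [0.9, 0.5, 0.6]
grip_width: 0.0856
finger_force: 0.0
```

```bash
python3 -c "
from meas import *
P,C=wrist('3');measure(P,C)"
```

```text
t 3.53 pos [ 0.4715 -0.1744  0.2494] rot [-3.1416e+00 -1.0000e-04  1.9180e-01] qd 0.349 q [-0.33  0.39  0.74  1.92 -0.32  0.95 -0.81]
case 12418 c [ 576.  -314.1] size [196.5 150.6] ang 88.7 pct [ 502. -409.] [ 650. -217.]
board 5286 c [ 577.9 -277.6] size [83.  75.6] ang 89.5 pct [ 541. -318.] [ 614. -237.]
 z [0.0902 0.0912 0.0922]
railR 1074 c [ 576.2 -316.1] size [ 28.5 110.1] ang 88.6 pct [ 522. -330.] [ 630. -302.]
railL 1373 c [ 577.8 -242.2] size [ 26.7 110.4] ang 88.7 pct [ 525. -255.] [ 632. -228.]
dialbar 499 c [ 549.8 -375.5] size [13.7 37.4] ang 52.1 pct [ 533. -388.] [ 566. -361.]
dialmark 41 c [ 542.3 -371.1] size [ 8.8 11.5] ang 16.9 pct [ 537. -377.] [ 547. -367.]
plate 2987 c [586.5 245.5] size [173.1 149.6] ang 0.2 pct [510. 177.] [665. 311.]
stR 329 c [603.8 218.8] size [106.7  19.3] ang 3.2 pct [552. 209.] [654. 228.]
stL few
blade 3680 c [552.7 -11. ] size [91.8 50.9] ang 0.5 pct [509. -36.] [597.  14.]
handle 2017 c [412.3 -13. ] size [146.7  43.5] ang 0.5 pct [341. -22.] [484.  -6.]
restbase 2635 c [427.4 -15. ] size [112.3  63.4] ang 0.7 pct [387. -46.] [483.  -0.]
```

```bash
python3 - <<'E'
from plan import plan
from workcell import monitor
s=monitor.observe();p=s["position"];print(p,s["tool_rot"])
plan((*p,s["tool_rot"][2]),(.5497,-.376,.17,-.66))
E
```

```text
[ 0.47109315 -0.17752523  0.24960101] [ 3.13999161e+00 -2.24821643e-04  1.83088275e-01]
L [0.206, 1.047, 0.398] R 0.201 -> [ 0.51  -0.277  0.21  -0.238]
L [0.616, 0.871, 0.398] R 0.201 -> [ 0.55  -0.376  0.17  -0.66 ]
```

>>> apply_moves:
  linear:
    - [0.04,0.2,0.06]
    - [0.08,0.4,0.12]
    - [0.12,0.6,0.18]
    - [0.16,0.8,0.24]
    - [0.2,1,0.3]
  delta_rot:
    - [0,0,0.04]
    - [0,0,0.08]
    - [0,0,0.12]
    - [0,0,0.16]
    - [0,0,0.2]
  gripper: 0.0

```text
clock: 4.0
position: [0.511, -0.2684, 0.2189]
tool_rot: [3.142, -0.0, -0.229]
force: [0.1, 0.8, 0.1]
grip_width: 0.0427
finger_force: 0.0
```

>>> apply_moves:
  linear:
    - [0.12,0.18,0.1]
    - [0.25,0.36,0.2]
    - [0.37,0.54,0.3]
    - [0.5,0.72,0.4]
    - [0.62,0.9,0.5]
  delta_rot:
    - [0,0,0.04]
    - [0,0,0.08]
    - [0,0,0.12]
    - [0,0,0.16]
    - [0,0,0.2]

```text
clock: 4.42
position: [0.5517, -0.3699, 0.1686]
tool_rot: [3.142, 0.0, -0.647]
force: [-0.2, -0.1, 0.7]
grip_width: 0.0426
finger_force: 0.0
```

>>> apply_moves:
  linear:
    - [0,0,0]
    - [0,0,0]
    - [0,0,0]
    - [0,0,0]
    - [0,0,0]
  delta_rot:
    - [0,0,0]
    - [0,0,0]
    - [0,0,0]
    - [0,0,0]
    - [0,0,0]

```text
clock: 4.83
position: [0.5518, -0.3678, 0.1699]
tool_rot: [-3.141, -0.001, -0.64]
force: [-0.9, 0.2, 0.0]
grip_width: 0.0424
finger_force: 0.0
```

```bash
python3 - <<'E'
from meas import *
P,C=wrist('4');measure(P,C)
from plan import plan
s=monitor.observe();p=s["position"]
plan((*p,s["tool_rot"][2]),(.5497,-.376,.08,-.66))
E
```

```text
t 4.83 pos [ 0.5518 -0.3678  0.1699] rot [-3.1409e+00 -6.0000e-04 -6.4020e-01] qd 0.002 q [ 0.03  0.8   0.81  1.58 -0.65  1.05 -1.19]
case 21347 c [ 576.5 -315.2] size [195.5 149.8] ang 88.7 pct [ 503. -412.] [ 650. -230.]
board 6516 c [ 578.  -278.1] size [74.8 84.2] ang 0.3 pct [ 543. -319.] [ 614. -237.]
 z [0.0902 0.091  0.0918]
railR 1472 c [ 575.9 -315.7] size [ 29.3 110.6] ang 88.5 pct [ 522. -331.] [ 630. -303.]
railL 980 c [ 586.4 -241.9] size [26.3 92.9] ang 89.9 pct [ 547. -255.] [ 632. -229.]
dialbar 1232 c [ 550.4 -377.5] size [14.  37.7] ang 52.0 pct [ 535. -392.] [ 567. -363.]
dialmark 105 c [ 539.7 -372.8] size [ 8.1 15.9] ang 54.0 pct [ 534. -376.] [ 548. -366.]
plate 922 c [582.7 239.3] size [ 94.6 157.4] ang 16.9 pct [542. 199.] [638. 299.]
stR 82 c [577.1 211.4] size [51.4  7.3] ang 0.3 pct [551. 208.] [601. 215.]
stL 37 c [558.3 309.8] size [ 6.7 22.3] ang 88.0 pct [547. 307.] [569. 313.]
blade 999 c [569.4 -11.1] size [58.3 52.2] ang 0.6 pct [542. -36.] [598.  14.]
handle few
restbase 468 c [411.9 -15.3] size [30.2 65.4] ang 6.7 pct [397. -46.] [428.  15.]
L [0.031, 0.078, 0.899] R 0.009 -> [ 0.55  -0.376  0.08  -0.66 ]
```

>>> apply_moves:
  linear:
    - [0.04,0.085,0.1]
    - [0.04,0.085,0.3]
    - [0.04,0.085,0.5]
    - [0.04,0.085,0.7]
    - [0.04,0.085,0.9]
  delta_rot:
    - [0,0,0.01]
    - [0,0,0.01]
    - [0,0,0.01]
    - [0,0,0.01]
    - [0,0,0.01]

```text
clock: 5.3
position: [0.5494, -0.3779, 0.078]
tool_rot: [-3.142, -0.0, -0.663]
force: [0.4, -1.0, 0.7]
grip_width: 0.0426
finger_force: 0.0
```

>>> apply_moves:
  linear:
    - [0,0,0]
    - [0,0,0]
    - [0,0,0]
    - [0,0,0]
    - [0,0,0]
  delta_rot:
    - [0,0,0]
    - [0,0,0]
    - [0,0,0]
    - [0,0,0]
    - [0,0,0]
  gripper: -1
  force: 30

```text
clock: 5.72
position: [0.5506, -0.3761, 0.0796]
tool_rot: [-3.139, 0.001, -0.661]
force: [4.5, 6.1, -15.9]
grip_width: 0.0133
finger_force: 32.1
```

>>> apply_moves:
  linear:
    - [0,0,0]
    - [0,0,0]
    - [0,0,0]
    - [0,0,0]
    - [0,0,0]
  delta_rot:
    - [0,0,0]
    - [0,0,0]
    - [0,0,0]
    - [0,0,0]
    - [0,0,0]

```text
clock: 6.13
position: [0.5506, -0.3761, 0.0796]
tool_rot: [-3.139, 0.001, -0.661]
force: [3.8, 5.6, -15.2]
grip_width: 0.0135
finger_force: 32.1
```

>>> apply_moves:
  linear:
    - [0,0,0]
    - [0,0,0]
    - [0,0,0]
    - [0,0,0]
    - [0,0,0]
  delta_rot:
    - [0,0,-0.03]
    - [0,0,-0.06]
    - [0,0,-0.1]
    - [0,0,-0.13]
    - [0,0,-0.16]

```text
clock: 6.55
position: [0.5507, -0.3758, 0.0796]
tool_rot: [-3.139, -0.0, -0.323]
force: [5.7, 7.4, -14.8]
grip_width: 0.013
finger_force: 31.9
```

>>> apply_moves:
  linear:
    - [0,0,0]
    - [0,0,0]
    - [0,0,0]
    - [0,0,0]
    - [0,0,0]
  delta_rot:
    - [0,0,-0.03]
    - [0,0,-0.06]
    - [0,0,-0.1]
    - [0,0,-0.13]
    - [0,0,-0.16]

```text
clock: 6.97
position: [0.5508, -0.3756, 0.0796]
tool_rot: [-3.139, -0.001, 0.012]
force: [6.9, 10.2, -12.8]
grip_width: 0.0138
finger_force: 41.6
```

>>> apply_moves:
  linear:
    - [0,0,0]
    - [0,0,0]
    - [0,0,0]
    - [0,0,0]
    - [0,0,0]
  delta_rot:
    - [0,0,0]
    - [0,0,0]
    - [0,0,0]
    - [0,0,0]
    - [0,0,0]

```text
clock: 7.38
position: [0.5508, -0.3756, 0.0796]
tool_rot: [-3.139, -0.001, 0.008]
force: [6.6, 8.9, -13.7]
grip_width: 0.0133
finger_force: 39.5
```

```bash
python3 - <<'E'
from workcell import monitor
s=monitor.observe();print(s["moment"],s["force"],s["tool_rot"])
E
```

```text
[ 1.93412154 -1.40768785 -0.87775079] [  6.63112256   8.88194721 -13.65188571] [-3.13876654e+00 -1.13627195e-03  8.30443084e-03]
```

>>> apply_moves:
  linear:
    - [0,0,0]
    - [0,0,0]
    - [0,0,0]
    - [0,0,-0.05]
    - [0,0,-0.2]
  delta_rot:
    - [0,0,0]
    - [0,0,0]
    - [0,0,0]
    - [0,0,0]
    - [0,0,0]
  gripper: 0

```text
clock: 7.8
position: [0.549, -0.3774, 0.0989]
tool_rot: [-3.141, 0.002, 0.008]
force: [0.1, 0.4, -0.7]
grip_width: 0.0428
finger_force: 0.0
```

>>> apply_moves:
  linear:
    - [0,0,-0.2]
    - [0,0,-0.4]
    - [0,0,-0.6]
    - [0,0,-0.8]
    - [0,0,-0.9]
  delta_rot:
    - [0,0,0]
    - [0,0,0]
    - [0,0,0]
    - [0,0,0]
    - [0,0,0]

```text
clock: 8.22
position: [0.5501, -0.3786, 0.1932]
tool_rot: [3.14, -0.003, 0.008]
force: [0.2, -0.0, 1.0]
grip_width: 0.0425
finger_force: 0.0
```

```bash
python3 - <<'E'
from meas import *
P,C=wrist('5');measure(P,C)
from plan import plan
s=monitor.observe();p=s["position"];print(p)
plan((*p,s["tool_rot"][2]),(.4333,-.0131,.20,.01),(.4333,-.0131,.04,.01))
im=cv2.imread("pics/w5.png");cv2.imwrite("pics/w5.png",im)
E
```

```text
t 8.22 pos [ 0.5501 -0.3786  0.1932] rot [ 3.1395e+00 -2.9000e-03  7.6000e-03] qd 0.176 q [ 0.12  0.72  0.66  1.54 -0.49  1.04 -0.66]
case 21466 c [ 576.5 -314.9] size [196.  149.8] ang 88.7 pct [ 503. -412.] [ 650. -226.]
board 7476 c [ 577.6 -277.8] size [83.5 75.2] ang 89.4 pct [ 541. -319.] [ 615. -237.]
 z [0.0902 0.091  0.0919]
railR 1375 c [ 576.1 -315.7] size [ 28.6 110.3] ang 88.6 pct [ 522. -331.] [ 630. -303.]
railL 1338 c [ 577.7 -242.1] size [ 26.6 110.1] ang 89.1 pct [ 525. -255.] [ 632. -229.]
dialbar 1031 c [ 549.9 -377.2] size [14.  37.9] ang 89.8 pct [ 533. -384.] [ 569. -370.]
dialmark 72 c [ 539.8 -376.6] size [13.7  2. ] ang 0.2 pct [ 533. -378.] [ 547. -376.]
plate few
stR few
stL few
blade 1578 c [553.  -10.2] size [90.2 52.4] ang 0.4 pct [509. -36.] [597.  12.]
handle 828 c [407.8 -14.4] size [ 32.6 136.9] ang 83.2 pct [341. -23.] [472.  -7.]
restbase 1858 c [434.5  -2.3] size [ 90.7 100.1] ang 89.4 pct [387. -46.] [483.  16.]
[ 0.55051887 -0.37881056  0.19394724]
L [-0.286, -0.917, -0.015] R -0.0 -> [ 0.521 -0.287  0.195  0.008]
L [-0.285, -0.917, -0.015] R -0.0 -> [ 0.492 -0.196  0.197  0.009]
L [-0.285, -0.917, -0.015] R -0.0 -> [ 0.463 -0.105  0.198  0.009]
L [-0.284, -0.917, -0.015] R -0.0 -> [ 0.433 -0.013  0.2    0.01 ]
L [0.0, 0.0, 0.8] R 0.0 -> [ 0.433 -0.013  0.12   0.01 ]
L [0.0, 0.0, 0.8] R 0.0 -> [ 0.433 -0.013  0.04   0.01 ]
```

View pics/w5.png

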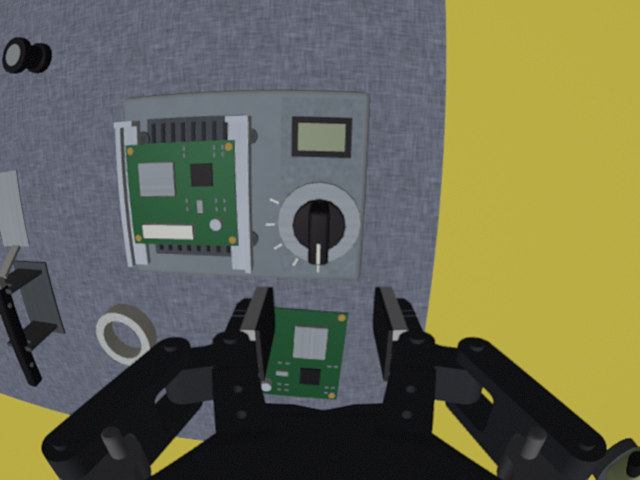

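The wrist picture shows the dial's white mark at (318,258) pointing at the robot's side, so it's off. The board at (183,192) is undisturbed. Next is the spatula.

>>> apply_moves:
  linear:
    - [-0.06,-0.18,0]
    - [-0.11,-0.37,0]
    - [-0.17,-0.55,0]
    - [-0.23,-0.73,0]
    - [-0.285,-0.917,-0.01]
  delta_rot:
    - [0,0,0]
    - [0,0,0]
    - [0,0,0]
    - [0,0,0]
    - [0,0,0]

```text
clock: 8.68
position: [0.5197, -0.2855, 0.1903]
tool_rot: [-3.142, 0.0, 0.008]
force: [1.6, 0.1, 0.7]
grip_width: 0.0429
finger_force: 0.0
```

>>> apply_moves:
  linear:
    - [-0.06,-0.18,0]
    - [-0.11,-0.37,0]
    - [-0.17,-0.55,0]
    - [-0.23,-0.73,0]
    - [-0.285,-0.917,-0.01]
  delta_rot:
    - [0,0,0]
    - [0,0,0]
    - [0,0,0]
    - [0,0,0]
    - [0,0,0]

```text
clock: 9.1
position: [0.4905, -0.194, 0.1913]
tool_rot: [-3.141, 0.0, 0.008]
force: [1.1, 0.6, 0.0]
grip_width: 0.0423
finger_force: 0.0
```

>>> apply_moves:
  linear:
    - [-0.06,-0.18,0]
    - [-0.11,-0.37,0]
    - [-0.17,-0.55,0]
    - [-0.23,-0.73,0]
    - [-0.285,-0.917,-0.01]
  delta_rot:
    - [0,0,0]
    - [0,0,0]
    - [0,0,0]
    - [0,0,0]
    - [0,0,0]

```text
clock: 9.52
position: [0.4613, -0.1026, 0.1923]
tool_rot: [-3.141, 0.0, 0.008]
force: [1.0, 0.7, -0.2]
grip_width: 0.0426
finger_force: 0.0
```

>>> apply_moves:
  linear:
    - [-0.06,-0.18,0]
    - [-0.11,-0.37,0]
    - [-0.17,-0.55,0]
    - [-0.23,-0.73,0]
    - [-0.285,-0.917,-0.01]
  delta_rot:
    - [0,0,0]
    - [0,0,0]
    - [0,0,0]
    - [0,0,0]
    - [0,0,0]

```text
clock: 9.93
position: [0.4321, -0.0111, 0.1933]
tool_rot: [-3.141, 0.0, 0.008]
force: [-0.0, -0.1, -0.1]
grip_width: 0.0424
finger_force: 0.0
```

>>> apply_moves:
  linear:
    - [0,0,0.1]
    - [0,0,0.2]
    - [0,0,0.3]
    - [0,0,0.4]
    - [0,0,0.4]
  delta_rot:
    - [0,0,0]
    - [0,0,0]
    - [0,0,0]
    - [0,0,0]
    - [0,0,0]

```text
clock: 10.35
position: [0.4319, -0.0128, 0.1514]
tool_rot: [3.141, 0.002, 0.006]
force: [0.3, 0.2, -0.6]
grip_width: 0.0426
finger_force: 0.0
```

```bash
python3 - <<'E'
from meas import *
P,C=wrist('6');C=C.astype(int)
rect("blade",P[box(P,.48,.65,-.06,.08,.011,.022)&(C.sum(1)>350)][:,:2])
h=P[box(P,.33,.50,-.035,.01,.067,.073)];rect("handle",h[:,:2])
for a,b in((.34,.38),(.38,.43),(.44,.48)):
  q=h[(h[:,0]>a)&(h[:,0]<b)];print(a,len(q),np.round(np.percentile(q[:,1],[3,97])*1000,1) if len(q) else 0)
E
```

```text
t 10.35 pos [ 0.4319 -0.0128  0.1514] rot [3.1406e+00 2.5000e-03 6.5000e-03] qd 0.048 q [-0.65  0.44  0.71  2.19 -0.46  0.67 -1.19]
blade 7952 c [553.  -10.9] size [91.4 50.6] ang 0.8 pct [509. -35.] [597.  14.]
handle 4555 c [412.2  -7. ] size [ 40.1 146.5] ang 85.5 pct [342. -21.] [483.  -5.]
0.34 984 [-21.1  -6.2]
0.38 1589 [-20.3  -5.6]
0.44 1484 [-19.6  -4.8]
```

>>> apply_moves:
  linear:
    - [0.01,0,0.16]
    - [0.01,0,0.32]
    - [0.01,0,0.48]
    - [0.01,0,0.64]
    - [0.01,0,0.8]
  delta_rot:
    - [0,0,-0.003]
    - [0,0,-0.003]
    - [0,0,-0.003]
    - [0,0,-0.003]
    - [0,0,-0.003]

```text
clock: 10.82
position: [0.434, -0.0123, 0.0727]
tool_rot: [3.141, -0.0, 0.013]
force: [0.5, -0.0, 0.1]
grip_width: 0.0429
finger_force: 0.0
```

>>> apply_moves:
  linear:
    - [0,0,0.1]
    - [0,0,0.2]
    - [0,0,0.31]
    - [0,0,0.31]
    - [0,0,0.31]
  delta_rot:
    - [0,0,0]
    - [0,0,0]
    - [0,0,0]
    - [0,0,0]
    - [0,0,0]

```text
clock: 11.23
position: [0.4337, -0.0124, 0.0423]
tool_rot: [3.141, 0.001, 0.013]
force: [0.2, -0.7, -0.1]
grip_width: 0.0426
finger_force: 0.0
```

>>> apply_moves:
  linear:
    - [0,0,0]
    - [0,0,0]
    - [0,0,0]
    - [0,0,0]
    - [0,0,0]
  delta_rot:
    - [0,0,0]
    - [0,0,0]
    - [0,0,0]
    - [0,0,0]
    - [0,0,0]
  gripper: -1
  force: 90

```text
clock: 11.65
position: [0.4341, -0.0118, 0.0431]
tool_rot: [-3.141, -0.001, 0.014]
force: [-3.0, -0.8, 11.3]
grip_width: 0.0148
finger_force: 87.6
```

>>> apply_moves:
  linear:
    - [0,0,0]
    - [0,0,0]
    - [0,0,0]
    - [0,0,0]
    - [0,0,0]
  delta_rot:
    - [0,0,0]
    - [0,0,0]
    - [0,0,0]
    - [0,0,0]
    - [0,0,0]

```text
clock: 12.07
position: [0.4341, -0.0118, 0.0431]
tool_rot: [-3.141, -0.001, 0.015]
force: [-1.5, -0.7, 11.7]
grip_width: 0.015
finger_force: 87.6
```

>>> apply_moves:
  linear:
    - [0,0,-0.1]
    - [0,0,-0.2]
    - [0,0,-0.35]
    - [0,0,-0.5]
    - [0,0,-0.65]
  delta_rot:
    - [0,0,0]
    - [0,0,0]
    - [0,0,0]
    - [0,0,0]
    - [0,0,0]

```text
clock: 12.48
position: [0.4336, -0.0117, 0.1083]
tool_rot: [-3.141, -0.0, 0.014]
force: [-0.6, -0.5, -1.6]
grip_width: 0.0146
finger_force: 87.9
```

>>> apply_moves:
  linear:
    - [0,0,-0.1]
    - [0,0,-0.2]
    - [0,0,-0.35]
    - [0,0,-0.5]
    - [0,0,-0.55]
  delta_rot:
    - [0,0,0]
    - [0,0,0]
    - [0,0,0]
    - [0,0,0]
    - [0,0,0]

```text
clock: 12.9
position: [0.4342, -0.0118, 0.1638]
tool_rot: [-3.141, -0.002, 0.014]
force: [0.4, 0.4, -1.3]
grip_width: 0.0145
finger_force: 88.0
```

```bash
cat >> meas.py <<'E'
def blade(P,C,s):
    """blade + handle in tool-levelled frame relative to TCP: fit"""
    p=s["position"];yaw=s["tool_rot"][2];c,sn=np.cos(yaw),np.sin(yaw);d=P-p
    L=np.c_[c*d[:,0]+sn*d[:,1],-sn*d[:,0]+c*d[:,1],d[:,2]]
    m=(L[:,0]>.078)&(L[:,0]<.175)&(np.abs(L[:,1])<.04)&(L[:,2]>-.045)&(L[:,2]<-.012)
    Q=L[m];A=np.c_[Q[:,0]-.12,Q[:,1],np.ones(len(Q))];k=np.linalg.lstsq(A,Q[:,2],rcond=None)[0]
    print("blade plane slope_x,slope_y,z(at x=.12) mm",np.round(k[:2],4),round(k[2]*1000,1));rect("blade rel",Q[:,:2])
    return L
E
python3 - <<'E'
from meas import *
P,C=wrist('7');s=monitor.observe();blade(P,C,s)
from plan import plan
p=s["position"];plan((*p,s["tool_rot"][2]),(.3395,-.2725,.165,-.0236))
E
```

```text
t 12.9 pos [ 0.4342 -0.0118  0.1638] rot [-3.1412e+00 -1.5000e-03  1.4400e-02] qd 0.099 q [-0.68  0.42  0.74  2.17 -0.44  0.7  -1.2 ]
blade plane slope_x,slope_y,z(at x=.12) mm [-0.0005 -0.0003] -25.0
blade rel 13028 c [106.2  -1.7] size [50.5 56.5] ang 90.0 pct [ 79. -26.] [133.  23.]
L [-0.329, 0.865, -0.004] R 0.006 -> [ 0.403 -0.099  0.164  0.002]
L [-0.318, 0.869, -0.004] R 0.006 -> [ 0.371 -0.186  0.165 -0.011]
L [-0.307, 0.873, -0.004] R 0.006 -> [ 0.34  -0.273  0.165 -0.024]
```

>>> apply_moves:
  linear:
    - [-0.06,0.17,0]
    - [-0.13,0.35,0]
    - [-0.19,0.52,0]
    - [-0.26,0.69,0]
    - [-0.32,0.863,0]
  delta_rot:
    - [0,0,0.001]
    - [0,0,0.002]
    - [0,0,0.004]
    - [0,0,0.005]
    - [0,0,0.006]

```text
clock: 13.37
position: [0.4023, -0.0991, 0.1617]
tool_rot: [-3.142, 0.001, 0.002]
force: [0.2, 0.6, -1.6]
grip_width: 0.0143
finger_force: 88.1
```

>>> apply_moves:
  linear:
    - [-0.06,0.17,0]
    - [-0.12,0.35,0]
    - [-0.18,0.52,0]
    - [-0.24,0.69,0]
    - [-0.305,0.867,0]
  delta_rot:
    - [0,0,0.001]
    - [0,0,0.002]
    - [0,0,0.004]
    - [0,0,0.005]
    - [0,0,0.006]

```text
clock: 13.78
position: [0.3721, -0.1858, 0.1617]
tool_rot: [-3.141, 0.001, -0.01]
force: [0.6, -0.2, -1.3]
grip_width: 0.0142
finger_force: 88.1
```

>>> apply_moves:
  linear:
    - [-0.06,0.18,0]
    - [-0.12,0.36,0]
    - [-0.18,0.54,0]
    - [-0.24,0.72,0]
    - [-0.3,0.87,0]
  delta_rot:
    - [0,0,0.001]
    - [0,0,0.002]
    - [0,0,0.004]
    - [0,0,0.005]
    - [0,0,0.006]

```text
clock: 14.2
position: [0.3411, -0.2729, 0.1617]
tool_rot: [-3.142, 0.0, -0.024]
force: [0.4, -0.3, -2.3]
grip_width: 0.0142
finger_force: 88.1
```

>>> apply_moves:
  linear:
    - [0,0,0.13]
    - [0,0,0.26]
    - [0,0,0.39]
    - [0,0,0.52]
    - [0,0,0.65]
  delta_rot:
    - [0,0,0]
    - [0,0,0]
    - [0,0,0]
    - [0,0,0]
    - [0,0,0]

```text
clock: 14.62
position: [0.3413, -0.2718, 0.096]
tool_rot: [-3.141, 0.001, -0.023]
force: [0.7, -0.2, -1.5]
grip_width: 0.0148
finger_force: 88.3
```

>>> apply_moves:
  linear:
    - [0,0,0]
    - [0,0,0]
    - [0,0,0]
    - [0,0,0]
    - [0,0,0]
  delta_rot:
    - [0,0,0]
    - [0,0,0]
    - [0,0,0]
    - [0,0,0]
    - [0,0,0]

```text
clock: 15.03
position: [0.342, -0.272, 0.0978]
tool_rot: [3.141, -0.001, -0.023]
force: [-1.1, 0.3, -1.2]
grip_width: 0.0145
finger_force: 88.2
```

```bash
python3 - <<'E'
from meas import *
P,C=wrist('8');s=monitor.observe();blade(P,C,s);measure(P,C)
from plan import plan
p=s["position"];plan((*p,s["tool_rot"][2]),(.4545,-.2741,.0996,-.0236))
E
```

```text
t 15.03 pos [ 0.342  -0.272   0.0978] rot [ 3.1413e+00 -8.0000e-04 -2.3000e-02] qd 0.004 q [ 0.1   0.54  0.58  2.21 -0.57  0.54 -0.48]
blade plane slope_x,slope_y,z(at x=.12) mm [-0.0011 -0.0014] -25.1
blade rel 13089 c [106.3  -1.5] size [56.7 50.7] ang 0.0 pct [ 79. -26.] [133.  23.]
case few
board few
 z 0
railR few
railL few
dialbar few
dialmark few
plate few
stR few
stL few
blade few
handle few
restbase 3081 c [433.3 -18.3] size [98.8 58.3] ang 0.1 pct [385. -46.] [481.   3.]
L [0.563, -0.002, -0.009] R 0.0 -> [ 0.398 -0.273  0.099 -0.023]
L [0.563, -0.003, -0.009] R 0.0 -> [ 0.454 -0.274  0.1   -0.024]
```

View pics/w8.png

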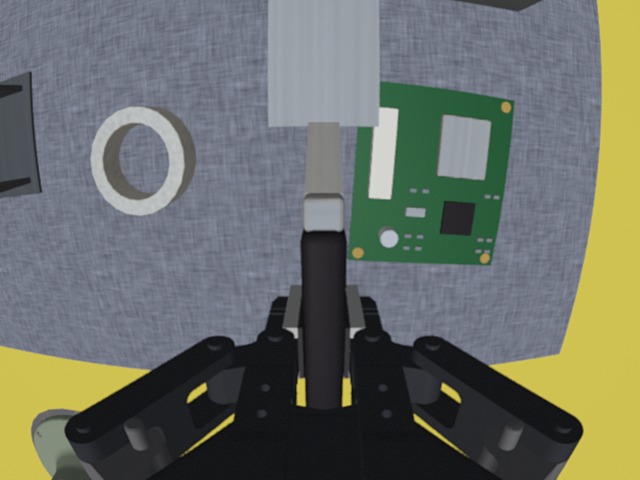

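The spatula is held straight, with its blade at (324,60) and the neck centred at (323,160). I'll insert it now.

>>> apply_moves:
  linear:
    - [0.1,0,0]
    - [0.2,0,0]
    - [0.3,0,0]
    - [0.4,0,0]
    - [0.5,0,0]
  delta_rot:
    - [0,0,0]
    - [0,0,0]
    - [0,0,0]
    - [0,0,0]
    - [0,0,0]

```text
clock: 15.5
position: [0.3931, -0.273, 0.0973]
tool_rot: [3.141, -0.0, -0.023]
force: [0.4, 0.8, -2.1]
grip_width: 0.0144
finger_force: 88.2
```

>>> apply_moves:
  linear:
    - [0.1,0,0]
    - [0.2,0,0]
    - [0.3,0,0]
    - [0.36,0,0]
    - [0.4,0,0]
  delta_rot:
    - [0,0,0]
    - [0,0,0]
    - [0,0,0]
    - [0,0,0]
    - [0,0,0]

```text
clock: 15.92
position: [0.4325, -0.274, 0.0972]
tool_rot: [3.141, 0.0, -0.023]
force: [-0.8, 0.1, -1.6]
grip_width: 0.0146
finger_force: 88.2
```

>>> apply_moves:
  linear:
    - [0.06,0,0]
    - [0.12,0,0]
    - [0.18,0,0]
    - [0.22,0,0]
    - [0.22,0,0]
  delta_rot:
    - [0,0,0]
    - [0,0,0]
    - [0,0,0]
    - [0,0,0]
    - [0,0,0]

```text
clock: 16.33
position: [0.4545, -0.2745, 0.0973]
tool_rot: [3.141, -0.0, -0.023]
force: [0.6, 1.0, -2.1]
grip_width: 0.0145
finger_force: 88.2
```

```bash
python3 - <<'E'
from meas import *
P,C=wrist('9');s=monitor.observe();measure(P,C)
E
```

```text
t 16.33 pos [ 0.4545 -0.2745  0.0973] rot [ 3.1414e+00 -3.0000e-04 -2.2700e-02] qd 0.022 q [ 0.01  0.66  0.59  1.98 -0.57  0.68 -0.62]
case 21207 c [ 555.2 -313.7] size [196.1 109.1] ang 88.9 pct [ 501. -408.] [ 599. -219.]
board 15479 c [ 562.4 -277.4] size [84.1 44.5] ang 89.5 pct [ 541. -318.] [ 582. -237.]
 z [0.0902 0.0911 0.092 ]
railR 2691 c [ 552.2 -315.2] size [28.4 62.4] ang 89.0 pct [ 522. -329.] [ 582. -302.]
railL 2490 c [ 554.1 -241.6] size [26.8 62.5] ang 89.7 pct [ 524. -255.] [ 584. -229.]
dialbar 2463 c [ 549.7 -376. ] size [14.9 37.5] ang 89.3 pct [ 531. -383.] [ 567. -369.]
dialmark 166 c [ 539.7 -376.7] size [ 3.5 14.2] ang 88.2 pct [ 533. -378.] [ 547. -375.]
plate few
stR few
stL few
blade few
handle few
restbase 3110 c [434.2 -14.5] size [98.9 65.5] ang 0.4 pct [387. -46.] [483.  15.]
```

View pics/w9.png

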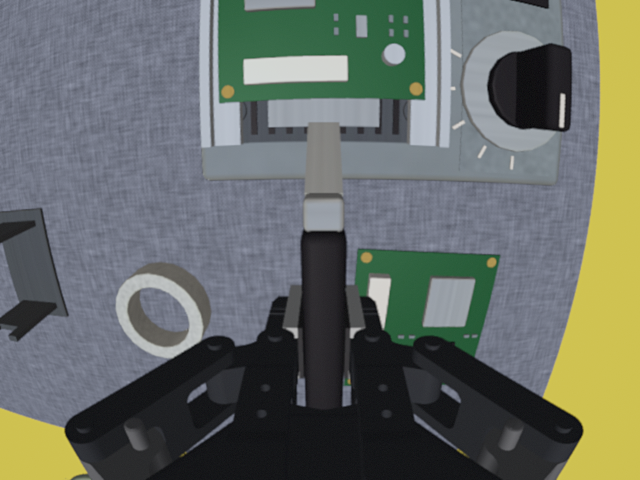

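The blade is centred under the board: edges at pixels 268–380, board corners at (227,92) and (416,90). I'll lift slowly.

>>> apply_moves:
  linear:
    - [0,0,-0.04]
    - [0,0,-0.08]
    - [0,0,-0.12]
    - [0,0,-0.13]
    - [0,0,-0.14]
  delta_rot:
    - [0,0,0]
    - [0,0,0]
    - [0,0,0]
    - [0,0,0]
    - [0,0,0]

```text
clock: 16.8
position: [0.4538, -0.2746, 0.1117]
tool_rot: [3.141, -0.001, -0.023]
force: [0.3, -0.5, -1.2]
grip_width: 0.0145
finger_force: 88.2
```

>>> apply_moves:
  linear:
    - [0,0,-0.01]
    - [0,0,-0.02]
    - [0,0,-0.035]
    - [0,0,-0.055]
    - [0,0,-0.08]
  delta_rot:
    - [0,0,0]
    - [0,0,0]
    - [0,0,0]
    - [0,0,0]
    - [0,0,0]

```text
clock: 17.22
position: [0.4536, -0.2745, 0.1194]
tool_rot: [-3.142, 0.0, -0.023]
force: [0.7, -0.9, -2.3]
grip_width: 0.0143
finger_force: 88.2
```

>>> apply_moves:
  linear:
    - [0,0,-0.05]
    - [0,0,-0.11]
    - [0,0,-0.17]
    - [0,0,-0.23]
    - [0,0,-0.28]
  delta_rot:
    - [0,0,0]
    - [0,0,0]
    - [0,0,0]
    - [0,0,0]
    - [0,0,0]

```text
clock: 17.63
position: [0.4538, -0.2747, 0.1482]
tool_rot: [3.141, -0.001, -0.023]
force: [-0.3, -0.6, -2.1]
grip_width: 0.0144
finger_force: 88.2
```

>>> apply_moves:
  linear:
    - [0,0,-0.06]
    - [0,0,-0.12]
    - [0,0,-0.17]
    - [0,0,-0.2]
    - [0,0,-0.22]
  delta_rot:
    - [0,0,0]
    - [0,0,0]
    - [0,0,0]
    - [0,0,0]
    - [0,0,0]

```text
clock: 18.05
position: [0.4538, -0.2746, 0.1698]
tool_rot: [3.141, -0.0, -0.023]
force: [-0.3, -0.2, -1.8]
grip_width: 0.0145
finger_force: 88.2
```

```bash
cat >> meas.py <<'E'
def onboard(P,C,s):
    """board rel. to TCP in levelled tool frame"""
    p=s["position"];yaw=s["tool_rot"][2];c,sn=np.cos(yaw),np.sin(yaw);d=P-p
    L=np.c_[c*d[:,0]+sn*d[:,1],-sn*d[:,0]+c*d[:,1],d[:,2]];C=C.astype(int);g=C[:,1]-np.maximum(C[:,0],C[:,2])
    m=(g>15)&(L[:,0]>.06)&(L[:,0]<.2)&(np.abs(L[:,1])<.06)&(L[:,2]>-.04)&(L[:,2]<0)
    Q=L[m];A=np.c_[Q[:,0]-.12,Q[:,1],np.ones(len(Q))];k=np.linalg.lstsq(A,Q[:,2],rcond=None)[0]
    print("board slopes",np.round(k[:2],4),"z",round(k[2]*1000,1),"minx",np.percentile(Q[:,0],.5)*1000);rect("board rel",Q[:,:2])
E
python3 - <<'E'
from meas import *
P,C=wrist('10');s=monitor.observe();onboard(P,C,s)
from plan import plan
p=s["position"];print(p);plan((*p,s["tool_rot"][2]),(.40,0,p[2],0.007),(.484,.26,p[2],.037),step=.09)
f=np.load("pics/w9.npz");onboard(*wcloud(f["p"],f["d"],f["pos"],f["rpy"])[:2],{"position":f["pos"],"tool_rot":f["rpy"]})
E
```

```text
t 18.05 pos [ 0.4538 -0.2746  0.1698] rot [ 3.1415e+00 -4.0000e-04 -2.3200e-02] qd 0.043 q [-0.06  0.55  0.69  1.93 -0.48  0.82 -0.7 ]
board slopes [-0.0025 -0.0009] z -23.9 minx 86.80628022089735
board rel 13536 c [111.3  -0.4] size [49.3 83.9] ang 0.7 pct [ 87. -41.] [133.  41.]
[ 0.45382424 -0.27465113  0.16987542]
L [-0.151, -0.683, -0.0] R -0.004 -> [ 0.44  -0.206  0.17  -0.016]
L [-0.145, -0.684, -0.0] R -0.004 -> [ 0.427 -0.137  0.17  -0.008]
L [-0.14, -0.686, -0.0] R -0.004 -> [ 0.413 -0.069  0.17  -0.001]
L [-0.135, -0.687, -0.0] R -0.004 -> [0.4   0.    0.17  0.007]
L [0.286, -0.865, -0.0] R -0.005 -> [0.428 0.087 0.17  0.017]
L [0.295, -0.862, -0.0] R -0.005 -> [0.456 0.173 0.17  0.027]
L [0.303, -0.859, -0.0] R -0.005 -> [0.484 0.26  0.17  0.037]
board slopes [ 0.0006 -0.0004] z -6.2 minx 85.82587835490138
board rel 15482 c [107.9  -0.4] size [44.5 84.1] ang 0.8 pct [ 86. -41.] [128.  40.]
```

>>> apply_moves:
  linear:
    - [0,-0.03,0]
    - [0,-0.09,0]
    - [0.01,-0.17,0]
    - [0.02,-0.27,0]
    - [0.03,-0.4,0]
  delta_rot:
    - [0,0,0]
    - [0,0,0]
    - [0,0,-0.001]
    - [0,0,-0.002]
    - [0,0,-0.003]

```text
clock: 18.52
position: [0.4576, -0.2338, 0.1692]
tool_rot: [3.142, 0.0, -0.017]
force: [0.3, -0.9, -1.8]
grip_width: 0.0145
finger_force: 88.2
```

>>> apply_moves:
  linear:
    - [0,-0.15,0]
    - [0.01,-0.31,0]
    - [0.02,-0.47,0]
    - [0.03,-0.63,0]
    - [0.04,-0.8,0]
  delta_rot:
    - [0,0,0]
    - [0,0,-0.001]
    - [0,0,-0.002]
    - [0,0,-0.003]
    - [0,0,-0.003]

```text
clock: 18.93
position: [0.4629, -0.153, 0.1692]
tool_rot: [-3.141, 0.0, -0.01]
force: [1.3, 0.2, -1.4]
grip_width: 0.015
finger_force: 88.1
```

>>> apply_moves:
  linear:
    - [0,-0.17,0]
    - [0.01,-0.34,0]
    - [0.02,-0.51,0]
    - [0.03,-0.68,0]
    - [0.04,-0.85,0]
  delta_rot:
    - [0,0,0]
    - [0,0,-0.001]
    - [0,0,-0.002]
    - [0,0,-0.003]
    - [0,0,-0.003]

```text
clock: 19.35
position: [0.4676, -0.0679, 0.1692]
tool_rot: [-3.141, 0.0, -0.003]
force: [-0.4, -0.6, -2.2]
grip_width: 0.0144
finger_force: 88.1
```

>>> apply_moves:
  linear:
    - [0,-0.17,0]
    - [0.01,-0.34,0]
    - [0.02,-0.51,0]
    - [0.03,-0.68,0]
    - [0.04,-0.85,0]
  delta_rot:
    - [0,0,0]
    - [0,0,-0.001]
    - [0,0,-0.002]
    - [0,0,-0.003]
    - [0,0,-0.003]

```text
clock: 19.77
position: [0.4718, 0.017, 0.1692]
tool_rot: [-3.141, 0.0, 0.003]
force: [0.0, -1.0, -2.3]
grip_width: 0.0144
finger_force: 88.1
```

>>> apply_moves:
  linear:
    - [0,-0.17,0]
    - [0.01,-0.34,0]
    - [0.02,-0.51,0]
    - [0.03,-0.68,0]
    - [0.04,-0.85,0]
  delta_rot:
    - [0,0,0]
    - [0,0,-0.001]
    - [0,0,-0.002]
    - [0,0,-0.003]
    - [0,0,-0.003]

```text
clock: 20.18
position: [0.4755, 0.102, 0.1692]
tool_rot: [-3.141, 0.0, 0.009]
force: [0.1, 0.2, -1.8]
grip_width: 0.0148
finger_force: 88.1
```

>>> apply_moves:
  linear:
    - [0,-0.17,0]
    - [0.01,-0.34,0]
    - [0.02,-0.51,0]
    - [0.03,-0.66,0]
    - [0.04,-0.8,0]
  delta_rot:
    - [0,0,0]
    - [0,0,-0.001]
    - [0,0,-0.002]
    - [0,0,-0.003]
    - [0,0,-0.004]

```text
clock: 20.6
position: [0.4789, 0.182, 0.1692]
tool_rot: [-3.141, 0.0, 0.018]
force: [0.4, -0.9, -1.9]
grip_width: 0.0147
finger_force: 88.1
```

>>> apply_moves:
  linear:
    - [0,-0.13,0]
    - [0.01,-0.25,0]
    - [0.02,-0.35,0]
    - [0.03,-0.44,0]
    - [0.03,-0.5,0]
  delta_rot:
    - [0,0,0]
    - [0,0,-0.001]
    - [0,0,-0.002]
    - [0,0,-0.003]
    - [0,0,-0.004]

```text
clock: 21.02
position: [0.4818, 0.2313, 0.1692]
tool_rot: [3.142, -0.0, 0.025]
force: [0.3, 0.0, -2.1]
grip_width: 0.0145
finger_force: 88.1
```

```bash
python3 - <<'E'
from meas import *
P,C=wrist('11');s=monitor.observe();onboard(P,C,s);measure(P,C)
from plan import plan
p=s["position"];plan((*p,s["tool_rot"][2]),(.4804,.2608,.17,.0236))
E
```

```text
t 21.02 pos [0.4818 0.2313 0.1692] rot [ 3.1415e+00 -1.0000e-04  2.5400e-02] qd 0.085 q [-1.07  0.57  0.73  1.93 -0.5   0.83 -1.62]
board slopes [-0.0025 -0.0009] z -23.7 minx 86.84679379801426
board rel 13570 c [111.4  -1.4] size [49.5 83.9] ang 0.6 pct [ 87. -42.] [134.  40.]
case few
board few
 z 0
railR few
railL few
dialbar few
dialmark few
plate 3515 c [584.6 265. ] size [168.5 189.9] ang 0.0 pct [502. 172.] [655. 358.]
stR 52 c [552.8 214.9] size [ 3.6 10.1] ang 3.2 pct [551. 210.] [555. 219.]
stL 1535 c [598.2 307.6] size [101.5  17.8] ang 3.3 pct [549. 298.] [647. 316.]
blade few
handle 48 c [434.  -13.4] size [80.7 45.5] ang 0.9 pct [394. -36.] [474.  10.]
restbase 2727 c [434.7 -13.9] size [98.6 68. ] ang 1.5 pct [388. -43.] [483.  19.]
L [-0.005, -0.288, -0.008] R 0.001 -> [0.48  0.261 0.17  0.024]
```

>>> apply_moves:
  linear:
    - [0,-0.06,0]
    - [0,-0.14,0]
    - [0,-0.22,0]
    - [-0.01,-0.28,0]
    - [-0.01,-0.303,0]
  delta_rot:
    - [0,0,0]
    - [0,0,0]
    - [0,0,0]
    - [0,0,0]
    - [0,0,0]

```text
clock: 21.48
position: [0.4795, 0.2617, 0.1692]
tool_rot: [-3.141, 0.0, 0.026]
force: [-1.0, 1.0, -1.8]
grip_width: 0.0142
finger_force: 88.1
```

>>> apply_moves:
  linear:
    - [0,0,0.05]
    - [0,0,0.13]
    - [0,0,0.23]
    - [0,0,0.33]
    - [0,0,0.42]
  delta_rot:
    - [0,0,0]
    - [0,0,0]
    - [0,0,0]
    - [0,0,0]
    - [0,0,0]

```text
clock: 21.9
position: [0.4796, 0.2601, 0.1258]
tool_rot: [3.141, 0.001, 0.024]
force: [0.3, 0.7, -2.3]
grip_width: 0.0146
finger_force: 88.1
```

>>> apply_moves:
  linear:
    - [0,0,0.1]
    - [0,0,0.2]
    - [0,0,0.29]
    - [0,0,0.36]
    - [0,0,0.39]
  delta_rot:
    - [0,0,0]
    - [0,0,0]
    - [0,0,0]
    - [0,0,0]
    - [0,0,0]

```text
clock: 22.32
position: [0.4796, 0.2603, 0.0871]
tool_rot: [3.141, 0.001, 0.025]
force: [-0.3, -0.1, -1.8]
grip_width: 0.0141
finger_force: 88.1
```

```bash
python3 - <<'E'
from meas import *
P,C=wrist('12');s=monitor.observe();onboard(P,C,s);measure(P,C)
C=C.astype(int);g=C[:,1]-np.maximum(C[:,0],C[:,2])
rect("boardW",P[box(P,.5,.7,.17,.36,.055,.08)&(g>15)][:,:2])
E
```

```text
t 22.32 pos [0.4796 0.2603 0.0871] rot [3.1409e+00 9.0000e-04 2.4700e-02] qd 0.05 q [-1.03  0.7   0.61  1.95 -0.62  0.69 -1.58]
board slopes [-0.0034 -0.0018] z -24.0 minx 86.6489802320176
board rel 13516 c [110.8  -0.2] size [49.2 83.7] ang 0.1 pct [ 87. -41.] [133.  41.]
case few
board few
 z 0
railR few
railL few
dialbar few
dialmark few
plate 6040 c [570.9 265. ] size [141.8 190.2] ang 0.2 pct [502. 172.] [634. 358.]
stR 4383 c [584.9 236.3] size [68.7 52.2] ang 1.3 pct [552. 211.] [617. 261.]
stL 4520 c [583.4 289. ] size [70.1 53.2] ang 2.7 pct [549. 263.] [615. 315.]
blade few
handle 10 c [395.6   6.1] size [3.4 8.5] ang 0.2 pct [394.   2.] [397.  10.]
restbase 3112 c [434.6 -11.5] size [99.5 64.5] ang 1.7 pct [387. -41.] [483.  19.]
boardW 13515 c [590.4 262.8] size [49.2 83.7] ang 1.5 pct [566. 222.] [613. 304.]
```

View pics/w12.png

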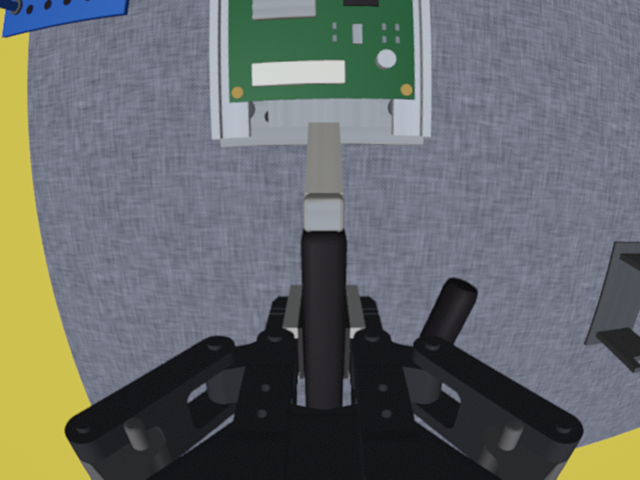

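The board is centred between the lips (corners (237,92) and (406,90), rails at 217 and 424). I'll add a small yaw trim and lower slowly.

>>> apply_moves:
  linear:
    - [0,0.004,0.01]
    - [0,0.008,0.02]
    - [0,0.008,0.04]
    - [0,0.008,0.06]
    - [0,0.008,0.08]
  delta_rot:
    - [0,0,-0.002]
    - [0,0,-0.005]
    - [0,0,-0.005]
    - [0,0,-0.005]
    - [0,0,-0.005]

```text
clock: 22.78
position: [0.4799, 0.2599, 0.0803]
tool_rot: [-3.141, -0.0, 0.036]
force: [0.0, 0.4, -2.1]
grip_width: 0.0143
finger_force: 88.1
```

>>> apply_moves:
  linear:
    - [0,0,0.015]
    - [0,0,0.03]
    - [0,0,0.045]
    - [0,0,0.06]
    - [0,0,0.075]
  delta_rot:
    - [0,0,0]
    - [0,0,0]
    - [0,0,0]
    - [0,0,0]
    - [0,0,0]

```text
clock: 23.2
position: [0.4799, 0.2597, 0.0726]
tool_rot: [3.142, 0.0, 0.035]
force: [0.0, -0.1, -1.2]
grip_width: 0.0139
finger_force: 88.1
```

>>> apply_moves:
  linear:
    - [0,0,0.02]
    - [0,0,0.04]
    - [0,0,0.06]
    - [0,0,0.08]
    - [0,0,0.09]
  delta_rot:
    - [0,0,0]
    - [0,0,0]
    - [0,0,0]
    - [0,0,0]
    - [0,0,0]

```text
clock: 23.62
position: [0.4798, 0.2597, 0.0635]
tool_rot: [3.141, 0.0, 0.035]
force: [-0.1, -0.1, -2.0]
grip_width: 0.0145
finger_force: 88.1
```

```bash
python3 - <<'E'
from meas import *
P,C=wrist('13');s=monitor.observe();onboard(P,C,s)
C=C.astype(int);g=C[:,1]-np.maximum(C[:,0],C[:,2]);q=P[box(P,.5,.7,.17,.36,.04,.08)&(g>15)]
rect("boardW",q[:,:2]);print(np.percentile(q[:,2],[10,50,90]))
E
```

```text
t 23.62 pos [0.4798 0.2597 0.0635] rot [3.1415e+00 2.0000e-04 3.5400e-02] qd 0.019 q [-1.    0.73  0.57  1.95 -0.65  0.64 -1.55]
board slopes [-0.0016 -0.001 ] z -10.3 minx 86.75472375658937
board rel 14740 c [109.3  -0.2] size [45.2 84.2] ang 0.9 pct [ 87. -41.] [129.  41.]
boardW 14740 c [589.  263.3] size [45.2 84.2] ang 2.9 pct [566. 222.] [609. 304.]
[0.05223023 0.0531167  0.05401797]
```

>>> apply_moves:
  linear:
    - [-0.06,0,0]
    - [-0.14,0,0]
    - [-0.24,0,0]
    - [-0.36,0,0]
    - [-0.48,0,0]
  delta_rot:
    - [0,0,0]
    - [0,0,0]
    - [0,0,0]
    - [0,0,0]
    - [0,0,0]

```text
clock: 24.08
position: [0.4304, 0.258, 0.0639]
tool_rot: [-3.142, 0.0, 0.036]
force: [-0.0, 0.3, -1.5]
grip_width: 0.0146
finger_force: 88.1
```

>>> apply_moves:
  linear:
    - [-0.13,0,0]
    - [-0.27,0,0]
    - [-0.4,0,0]
    - [-0.55,0,0]
    - [-0.68,0,0]
  delta_rot:
    - [0,0,0]
    - [0,0,0]
    - [0,0,0]
    - [0,0,0]
    - [0,0,0]

```text
clock: 24.5
position: [0.3621, 0.2554, 0.0639]
tool_rot: [-3.142, 0.0, 0.036]
force: [-0.2, 0.9, -1.8]
grip_width: 0.0142
finger_force: 88.1
```

>>> apply_moves:
  linear:
    - [0,0,0]
    - [0,0,-0.15]
    - [0,0,-0.4]
    - [0,0,-0.7]
    - [0,0,-1]
  delta_rot:
    - [0,0,0]
    - [0,0,0]
    - [0,0,0]
    - [0,0,0]
    - [0,0,0]

```text
clock: 24.92
position: [0.3633, 0.255, 0.1648]
tool_rot: [3.141, 0.001, 0.035]
force: [-0.0, 0.3, -1.5]
grip_width: 0.0148
finger_force: 88.1
```

```bash
python3 - <<'E'
from meas import *
s=monitor.observe();p=s["position"];print(p)
from plan import plan
plan((*p,s["tool_rot"][2]),(.4341,-.0118,.16,.0145))
p,d=optics.grab_frame("side");P,C,_=cloud("side",p,d);C=C.astype(int);g=C[:,1]-np.maximum(C[:,0],C[:,2]);q=P[box(P,.5,.7,.17,.36,.03,.09)&(g>15)]
rect("board",q[:,:2]);print(np.percentile(q[:,2],[10,50,90]))
E
```

```text
[0.36333493 0.25496573 0.16481253]
L [0.205, 0.897, 0.016] R 0.003 -> [0.387 0.166 0.163 0.028]
L [0.211, 0.895, 0.016] R 0.003 -> [0.411 0.077 0.162 0.021]
L [0.217, 0.894, 0.016] R 0.003 -> [ 0.434 -0.012  0.16   0.015]
board 339 c [602.2 265.3] size [80.2 86.6] ang 2.0 pct [564. 224.] [639. 307.]
[0.04999602 0.05311247 0.05671936]
```

Board's on the stand rails. Now I'll return the spatula.

>>> apply_moves:
  linear:
    - [0.04,0.18,0]
    - [0.08,0.36,0]
    - [0.12,0.54,0.01]
    - [0.16,0.72,0.01]
    - [0.205,0.897,0.01]
  delta_rot:
    - [0,0,0]
    - [0,0,0.001]
    - [0,0,0.002]
    - [0,0,0.003]
    - [0,0,0.003]

```text
clock: 25.38
position: [0.3872, 0.166, 0.1628]
tool_rot: [-3.141, 0.0, 0.029]
force: [0.7, 0.1, -0.8]
grip_width: 0.0148
finger_force: 88.3
```

>>> apply_moves:
  linear:
    - [0.04,0.18,0]
    - [0.08,0.36,0]
    - [0.13,0.54,0.01]
    - [0.17,0.72,0.01]
    - [0.21,0.895,0.01]
  delta_rot:
    - [0,0,0]
    - [0,0,0.001]
    - [0,0,0.002]
    - [0,0,0.003]
    - [0,0,0.003]

```text
clock: 25.8
position: [0.411, 0.077, 0.1618]
tool_rot: [-3.141, -0.0, 0.023]
force: [0.2, 0.8, -1.7]
grip_width: 0.0148
finger_force: 88.3
```

>>> apply_moves:
  linear:
    - [0.04,0.2,0]
    - [0.09,0.42,0]
    - [0.14,0.64,0.01]
    - [0.19,0.82,0.01]
    - [0.217,0.894,0.01]
  delta_rot:
    - [0,0,0]
    - [0,0,0.001]
    - [0,0,0.002]
    - [0,0,0.003]
    - [0,0,0.004]

```text
clock: 26.22
position: [0.435, -0.0131, 0.161]
tool_rot: [3.141, -0.001, 0.012]
force: [0.7, -0.2, -0.9]
grip_width: 0.0145
finger_force: 88.3
```

>>> apply_moves:
  linear:
    - [0,0,0.1]
    - [0,0,0.25]
    - [0,0,0.4]
    - [0,0,0.5]
    - [0,0,0.55]
  delta_rot:
    - [0,0,0]
    - [0,0,0]
    - [0,0,0]
    - [0,0,0]
    - [0,0,0]

```text
clock: 26.63
position: [0.434, -0.0102, 0.1043]
tool_rot: [3.141, 0.002, 0.015]
force: [-0.4, 0.1, -1.6]
grip_width: 0.0143
finger_force: 88.3
```

>>> apply_moves:
  linear:
    - [0,0,0]
    - [0,0,0]
    - [0,0,0]
    - [0,0,0]
    - [0,0,0]
  delta_rot:
    - [0,0,0]
    - [0,0,0]
    - [0,0,0]
    - [0,0,0]
    - [0,0,0]

```text
clock: 27.05
position: [0.4352, -0.0109, 0.1062]
tool_rot: [-3.141, -0.001, 0.015]
force: [0.4, -0.2, -1.2]
grip_width: 0.0145
finger_force: 88.3
```

```bash
python3 - <<'E'
from meas import *
P,C=wrist('14');s=monitor.observe();blade(P,C,s)
p=s["position"]
from plan import plan
plan((*p,s["tool_rot"][2]),(.4341,-.0118,.0435,.0145))
E
```

```text
t 27.05 pos [ 0.4352 -0.0109  0.1062] rot [-3.1414e+00 -7.0000e-04  1.4600e-02] qd 0.004 q [-0.59  0.53  0.63  2.21 -0.59  0.57 -1.07]
blade plane slope_x,slope_y,z(at x=.12) mm [-0.0016 -0.0009] -25.1
blade rel 13077 c [106.3  -1.5] size [56.6 50.6] ang 0.0 pct [ 79. -26.] [133.  23.]
L [-0.01, 0.009, 0.626] R 0.0 -> [ 0.434 -0.012  0.044  0.014]
```

>>> apply_moves:
  linear:
    - [-0.01,0.01,0.1]
    - [-0.01,0.01,0.22]
    - [-0.01,0.01,0.36]
    - [-0.01,0.01,0.5]
    - [-0.01,0.01,0.58]
  delta_rot:
    - [0,0,0]
    - [0,0,0]
    - [0,0,0]
    - [0,0,0]
    - [0,0,0]

```text
clock: 27.52
position: [0.4337, -0.0119, 0.0469]
tool_rot: [3.142, 0.001, 0.015]
force: [-0.4, -0.3, -1.8]
grip_width: 0.0146
finger_force: 88.3
```

>>> apply_moves:
  linear:
    - [0,0,0.01]
    - [0,0,0.02]
    - [0,0,0.03]
    - [0,0,0.04]
    - [0,0,0.045]
  delta_rot:
    - [0,0,0]
    - [0,0,0]
    - [0,0,0]
    - [0,0,0]
    - [0,0,0]

```text
clock: 27.93
position: [0.4342, -0.0119, 0.0436]
tool_rot: [-3.142, -0.001, 0.015]
force: [0.8, -0.3, -2.3]
grip_width: 0.0145
finger_force: 88.3
```

>>> apply_moves:
  linear:
    - [0,0,0.005]
    - [0,0,0.01]
    - [0,0,0.01]
    - [0,0,0.01]
    - [0,0,0.01]
  delta_rot:
    - [0,0,0]
    - [0,0,0]
    - [0,0,0]
    - [0,0,0]
    - [0,0,0]

```text
clock: 28.35
position: [0.4342, -0.0119, 0.043]
tool_rot: [-3.141, -0.001, 0.014]
force: [-4.3, 1.3, 21.3]
grip_width: 0.0142
finger_force: 91.9
```

>>> apply_moves:
  linear:
    - [0,0,-0.005]
    - [0,0,-0.005]
    - [0,0,-0.005]
    - [0,0,-0.005]
    - [0,0,-0.005]
  delta_rot:
    - [0,0,0]
    - [0,0,0]
    - [0,0,0]
    - [0,0,0]
    - [0,0,0]

```text
clock: 28.77
position: [0.4341, -0.0119, 0.0431]
tool_rot: [-3.141, -0.001, 0.014]
force: [-2.4, 1.0, 10.0]
grip_width: 0.0142
finger_force: 89.7
```

>>> apply_moves:
  linear:
    - [0,0,0]
    - [0,0,0]
    - [0,0,0]
    - [0,0,0]
    - [0,0,0]
  delta_rot:
    - [0,0,0]
    - [0,0,0]
    - [0,0,0]
    - [0,0,0]
    - [0,0,0]
  gripper: 0

```text
clock: 29.18
position: [0.434, -0.0121, 0.0428]
tool_rot: [3.141, -0.0, 0.014]
force: [-0.1, -0.5, 0.8]
grip_width: 0.0426
finger_force: 0.0
```

>>> apply_moves:
  linear:
    - [0,0,-0.1]
    - [0,0,-0.25]
    - [0,0,-0.45]
    - [0,0,-0.7]
    - [0,0,-1]
  delta_rot:
    - [0,0,0]
    - [0,0,0]
    - [0,0,0]
    - [0,0,0]
    - [0,0,0]

```text
clock: 29.6
position: [0.4332, -0.0123, 0.1432]
tool_rot: [3.141, 0.002, 0.014]
force: [-0.3, 1.0, 0.3]
grip_width: 0.0426
finger_force: 0.0
```

>>> apply_moves:
  linear:
    - [0,0,-0.15]
    - [0,0,-0.3]
    - [0,0,-0.45]
    - [0,0,-0.6]
    - [0,0,-0.7]
  delta_rot:
    - [0,0,0]
    - [0,0,0]
    - [0,0,0]
    - [0,0,0]
    - [0,0,0]

```text
clock: 30.02
position: [0.4341, -0.0121, 0.2139]
tool_rot: [-3.141, -0.001, 0.014]
force: [0.0, -0.3, 0.1]
grip_width: 0.0429
finger_force: 0.0
```

```bash
python3 - <<'E'
from meas import *
P,C=wrist('15');measure(P,C)
for n in("side","scene"):
    p,d=optics.grab_frame(n);cv2.imwrite(f"pics/{n}F.png",p[:,:,::-1]);P,C,_=cloud(n,p,d);C=C.astype(int);g=C[:,1]-np.maximum(C[:,0],C[:,2]);q=P[box(P,.5,.7,.17,.36,.03,.09)&(g>15)]
    rect("board "+n,q[:,:2]);print(np.percentile(q[:,2],[10,50,90]))
a=cv2.imread("pics/sideF.png")[120:400,220:520];b=cv2.imread("pics/sceneF.png")[180:400,80:500]
cv2.imwrite("pics/F.png",np.hstack([cv2.resize(a,(390,364)),cv2.resize(b,(410,215)).__class__(0) if 0 else np.vstack([cv2.resize(b,(410,215)),np.zeros((149,410,3),np.uint8)])]))
E
```

```text
t 30.02 pos [ 0.4341 -0.0121  0.2139] rot [-3.1413e+00 -8.0000e-04  1.4300e-02] qd 0.263 q [-0.8   0.35  0.87  2.13 -0.36  0.82 -1.26]
case 10184 c [ 576.6 -281.8] size [134.  149.8] ang 88.7 pct [ 503. -337.] [ 648. -216.]
board few
 z 0
railR few
railL 1000 c [ 578.1 -235.9] size [ 17.1 110.7] ang 87.7 pct [ 524. -244.] [ 632. -227.]
dialbar few
dialmark few
plate 4352 c [595.6 265. ] size [189.9 190.5] ang 89.8 pct [506. 175.] [667. 338.]
stR 886 c [597.4 236. ] size [94.6 53.1] ang 1.4 pct [552. 209.] [642. 261.]
stL 1335 c [603.4 289. ] size [110.8  55.6] ang 2.2 pct [551. 264.] [657. 317.]
blade 5338 c [552.5 -11.7] size [91.1 50.5] ang 0.9 pct [509. -36.] [597.  13.]
handle 3190 c [411.5 -13.7] size [146.7  44.2] ang 0.1 pct [341. -23.] [483.   1.]
restbase 3492 c [427.7 -13.8] size [110.9  63. ] ang 0.6 pct [389. -44.] [483.  17.]
board side 198 c [598.5 263.7] size [70.7 89.1] ang 4.9 pct [564. 222.] [631. 308.]
[0.05003497 0.05295924 0.05663754]
board scene 333 c [605.7 264.2] size [82.9 75.6] ang 89.0 pct [571. 223.] [641. 305.]
[0.04933267 0.05135022 0.05318079]
```

View pics/F.png

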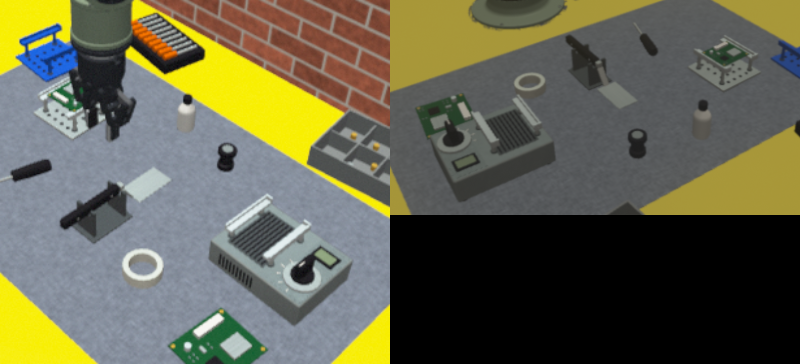

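The last picture shows the board on the steel stand (about (725,52) on the right), the spatula back in its rest at (95,205), the dial off, and nothing else moved.

>>> apply_moves:
  linear:
    - [0,0,0]
    - [0,0,0]
    - [0,0,0]
    - [0,0,0]
    - [0,0,0]
  delta_rot:
    - [0,0,0]
    - [0,0,0]
    - [0,0,0]
    - [0,0,0]
    - [0,0,0]

```text
clock: 30.58
position: [0.4338, -0.0121, 0.2125]
tool_rot: [3.141, 0.001, 0.014]
force: [-0.1, -0.0, -0.5]
grip_width: 0.0427
finger_force: 0.0
```

```bash
python3 -c "
from workcell import workorder
print(workorder.job_done())"
```

```text
the job is handed in; nothing more can be done
None
```

The job is handed in at about 31 s: the heat dial is off, the board lies level and square on the steel stand's rails, the spatula is back in its rest, and nothing else on the bench appears to have moved; no verdict came back.

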